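# Clear and show the sprung sliding gate

### The job

A customer at the hardware stall wants to see the second-hand sliding gate working. With the yellow scraper block, not the fingers, wipe the three metal chips off the gate's landing plate, then stand the block back upright on the table and let go of it. Then take the shutter's red handle, slide it against its spring to half travel (handle level with the yellow marks) without running it to its far stop, and finish while still holding it there by the handle; leave the wheel, the reel and the can alone.

Things in the scene. Friction and masses are not known exactly. Their poses are not given: they have to be found in the camera images.
- gate: Fixed sliding gate on the table: aluminium bed 140 mm (its x, +-70) by 345 mm (its y, from -165 to +180 mm), top 30 mm above the table. Origin at table height, straight below the handle's place at half travel; z up. The shutter slides along the gate's own +y. Along +y lie the spring housing, the guides with the shutter, the open landing plate, then a catch tray.
- landing (a point): Centre of the flat landing plate's top, 30 mm above the table, at gate x 0, y +115 mm. The plate spans gate y +50 to +180, full width, no rims: chips lie on it. Past its end at y 180 a shallow grey tray on the table (to y 263, 166 mm wide, rim 12 mm high). Chips may drop into the tray or onto the table beside the bed.
- marks (a point): Midpoint between the two yellow marks, at gate x 0, y 0, 42 mm above the table. The marks are on the tops of two blue guide strips beside the shutter (gate x 47 to 61 mm on either side, y -65 to +50, top 42 mm above the table).
- housing (a point): Centre of the top of the blue spring housing, at gate y -137 mm, 60 mm above the table; the housing is 100 mm in gate x and 45 mm in gate y (y -160 to -115).
- travel (a joint): Travel of the shutter along the gate's +y, in m: 0 = shut, 0.045 = half travel, 0.09 = far stop. A spring drives it back to 0: about 4 N at 0, 8.5 N at half, 13 N at the far stop; slight damping. It snaps shut when let go.
- shutter: Grey steel shutter plate with its red handle: 90 mm (gate x) by 110 mm (gate y), 8 mm thick, lying on the bed, top 38 mm above the table; it covers gate y -65 to +45 when shut. Origin on its underside, at gate y 0 when shut and +45 mm at half travel; axes as the gate's.
- handle (a point): Centre of the red upright handle on the shutter, 60 mm above the table. The handle is 26 mm (gate x) by 14 mm (gate y) and 45 mm tall, from 38 to 83 mm above the table. It stands at gate x 0, gate y -45 mm when shut, and y 0 (in line with the yellow marks) at half travel. Pinch it from above across its 14 mm.
- scraper: Loose scraper block standing on the table: yellow grip 108 by 26 mm and 45 mm tall on a dark steel foot 110 by 30 mm and 15 mm tall, 60 mm high in all, 0.11 to 0.22 kg. Origin at the centre of its underside; x along its 110 mm length, z up. Grip it across the 26 mm (its y).
- chip_0: Copper-coloured metal chip, about 22 by 14 by 8 mm, 15 g, lying on the landing plate; origin at the centre of its underside.
- chip_1: Dark steel chip, about 22 by 14 by 8 mm, 15 g, lying on the landing plate; origin at the centre of its underside.
- chip_2: Second copper-coloured metal chip, about 22 by 14 by 8 mm, 15 g, lying on the landing plate; origin at the centre of its underside.
- wheel: Bystander: black-tyred wheel with a green hub, lying flat, 110 mm across, 36 mm high; origin at the centre of its underside.
- reel: Bystander: aluminium ring 72 mm across, 30 mm high; origin at the centre of its underside.
- can: Bystander: upright can with a blue band, 60 mm across, 100 mm high; origin at the centre of its underside.
There are look-alikes about, which are no part of the job. Of the things that look like the scraper, take the one that is farthest from the robot's base at the start.

How it is judged:
On the way, in this order (a step that is already met when the one before it is completed fails the run):
1. all three chips are wiped down off the bed (height (world z) of each of chip_0, chip_1, chip_2 below 0.024 m), for 0.2 s.
2. the scraper block stands upright on the table again, let go (height (world z) of scraper below 0.012 m and angle between scraper's own z axis and vertical below 0.2 rad and contact force between the fingers and scraper below 0.1 N), for 0.2 s.
At the end, for the whole second after the job is handed in: The shutter is held still at 45 mm travel (within 9 mm) by the fingers at its red handle (grasp point within 50 mm of the handle's centre), with over 3 N; all chips are below 24 mm height, off the bed; the scraper stands upright (within 0.2 rad) on the table, off the gate (all of step 1 and value of joint travel between 0.036 and 0.054 m and velocity of joint travel between -0.01 and 0.01 m/s and contact force between the fingers and shutter above 3 N and distance between the grasp point and handle below 0.05 m and contact force between scraper and gate below 0.3 N and height (world z) of scraper below 0.012 m and angle between scraper's own z axis and vertical below 0.2 rad); the arm keeps its last pose, push and grip.
It fails at once if the shutter is run to its far stop (value of joint travel above 0.085 m).
It fails at once if the fingers push a chip instead of the scraper (contact force between the fingers and chip_0 above 1 N or contact force between the fingers and chip_1 above 1 N or contact force between the fingers and chip_2 above 1 N).
It fails at once if a bystander is disturbed (distance of any of wheel, reel, can from where it was at the start of the episode above 0.03 m).
It also fails if it takes over 58 s, if anything falls off the work surface, if the arm or the gripper's body presses on something with over 40 N, if the wrist force passes 120 N, or if a joint passes its speed limit or range.

### The arm

A 6-joint arm with a two-finger parallel gripper is mounted at the origin on the work surface. World frame = base frame: x ahead of the robot, y to its left, z up, the work surface at z = 0. Lengths are in m, angles in rad, forces in N, time in s.
With the tool pointing down it reaches from about 0.25 to 0.8 m from the base axis. Payload 8.5 kg.
Tool frame: the origin (TCP) lies on the centre line of the jaws, within the pads' length; the fingertips stand 22 mm ahead of it and the grasp point (between the pads) lies 3 mm ahead of it; z points along the fingers, y is the line along which they close (so a half turn about z gives the same grasp; the last joint's range is limited). The gripper opens to 85 mm and grips with 20 to 120 N. Pads are 22 mm wide; open, the fingers measure 114 mm over their backs; the gripper's body (76 mm by 85 mm) begins 54 mm behind the grasp point. The pads swing forward as they close: fully open they stand 13 mm farther back than shut.
Start: joints at [1.166, 0.238, -0.013, 1.319, 0, 1.571], TCP at [0.207, 0.483, 0.253] pointing down, gripper open.
Joint ranges: [-2.66, 2.66], [-1.03, 1.9], [-1.14, 1.46], [-1.82, 2.27], [-1.45, 1.34], [-3.14, 3.14]. Speed limits (rad/s): [2.22, 2.22, 2.79, 3.14, 3.14, 3.14].

### API

Orientations are given as a rotation vector (axis times angle).
In Python, from cell import bot, eyes, nets gives the robot as it stands.
- The arm moves only by the tool carry_out, never from a script. Its argument "motion" is a list that holds one entry, the list of rows, each a list of 7 numbers: the shift along the tool's x, y, z in m, then the turn, a rotation vector about the tool's x, y, z in degrees, then the opening, from -1 (shut) to 1 (fully open). In form: [[[x, y, z, rx, ry, rz, fingers], ...]]. A call has 1 to 10 rows; each row is the pose to reach, as a shift and turn from the pose commanded when the call began, along the tool's axes at that moment; what a row does not reach only later rows make up. A row lasts 1/8 s, in which the tool goes at most 62.5 mm and 10.7 degrees, less where a joint would pass 70% of its speed; a pose out of reach is approached as far as the arm can. A call with a gripper value outside its range is refused whole. The fingers move at their own pace and stop on an object; "newtons" is the grip in N (left out, the last holds). Time passes only in rows, so rows that repeat a pose let the fingers close. It gives the time, the measured TCP pose, the force, the opening and the grip force at its end, in the units of the state.
- bot.get_obs(): the state, without advancing time (a new reading comes with each control period).
- eyes.camera(name): name is "side" or "top" or "wrist"; returns a dict with "image" (480x640x3 uint8, red, green, blue), "range_z" (480x640 float32, m along the optical axis (not along the pixel's ray), 0 where there is no reading), "camera_matrix" (3x3 intrinsics, pixels), "origin" and "rotation" of the camera in the world. Camera axes: x right, y down, z forward; pixel columns grow to the right and rows downward; lengths in m; the calibration is good to about 2 mm. A picture is of the moment at which its call begins.
- bot.sign_off(): hands the job in; it is judged then, once.
Trained networks look in the newest picture that a camera, given by its name, has taken for a name from the list of things; names that differ only in an ending like _2 or _b are one class to them, and where a whole thing is asked for, a point or a joint stands for the part that bears it (a point fixed in the world has none). Each returns a list of dicts, best first, with "p" (0 to 1); they miss things now and then, are a little off and sometimes report something else, mostly with a low value. They report only what shows in the picture. A call takes as long as a camera call. They do not tell look-alikes from the thing itself.
- nets.boxes_of(camera, thing): "location" ([x, y, z] in m, in world coordinates, good to about 4 mm: the middle of the surface that is visible of it).
The state is a dict: "time": time; "q": joint angles; "joint_velocities": joint speeds; "joint_efforts": joint torques, N m; "tool_pos": TCP position; "eef_rot": TCP orientation; "force": force on the tool from outside, world axes, zero at the start; "torque": the same for the moment, N m; "grip_width": finger opening in m; "gripper_force": force on a finger pad.
Only numpy, scipy, OpenCV 4.12 (cv2) and the standard library are available. Lean on these libraries where they do the work, as an engineer would, in place of code of your own. Each camera call takes 0.05 s, during which the arm holds its last target. There are 200 camera calls.

## Working session

There is one attempt and no reset: what is moved stays moved. The work goes in short steps, Python scripts to look and compute and a tool call to move; the robot and the scene stay as the last step left them, time stands still between calls to the robot, and variables do not carry over. Pictures are saved under pics/ and viewed, at most 10 in all, crops included, and the job is handed in when it is done.

Besides the shell and the picture viewer there is one more tool, called after "Emit:" as name([rows], argument=value, ...), one row to a line, values as JSON. carry_out: Moves the arm, as the interface text tells. Its arguments: {"type":"object","properties":{"motion":{"type":"array","items":{"type":"array","items":{"type":"array","items":{"type":"number"}}}},"newtons":{"type":"number"}},"required":["motion"]}

```bash
ls; mkdir -p pics
cat > h.py <<'E'
import numpy as np, cv2
from cell import bot, eyes, nets
from scipy.spatial.transform import Rotation as R
def cam(n,f=None):
    c=eyes.camera(n)
    if f: cv2.imwrite('pics/'+f,c['image'][:,:,::-1])
    return c
def world(c):
    K=np.array(c['camera_matrix']);v,u=np.mgrid[:480,:640];z=c['range_z']
    p=np.stack([(u-K[0,2])/K[0,0]*z,(v-K[1,2])/K[1,1]*z,z],-1)
    return p@np.array(c['rotation']).T+np.array(c['origin'])
def pix(c,P):
    p=np.array(c['rotation']).T@(np.array(P)-np.array(c['origin']));q=np.array(c['camera_matrix'])@p
    return (q[:2]/q[2]).round().astype(int)
E
python3 - <<'E'
from h import *
c=cam('top','t1.png')
np.savez('top.npz',**c)
for t in ['gate','landing','marks','housing','shutter','handle','scraper','chip_0','chip_1','wheel','reel','can']:
    for d in nets.boxes_of('top',t): print(t,round(d['p'],2),np.round(d['location'],3),pix(c,d['location']))
o=bot.get_obs();print(o)
E
```

```text
picsTraceback (most recent call last):
  File "<stdin>", line 5, in <module>
  File "h.py", line 13, in pix
    p=np.array(c['rotation']).T@(np.array(P)-np.array(c['origin']));q=np.array(c['camera_matrix'])@p
                                                                      ~~~~~~~~~~~~~~~~~~~~~~~~~~~~^~
ValueError: matmul: Input operand 1 does not have enough dimensions (has 0, gufunc core with signature (n?,k),(k,m?)->(n?,m?) requires 1)
```

View pics/t1.png

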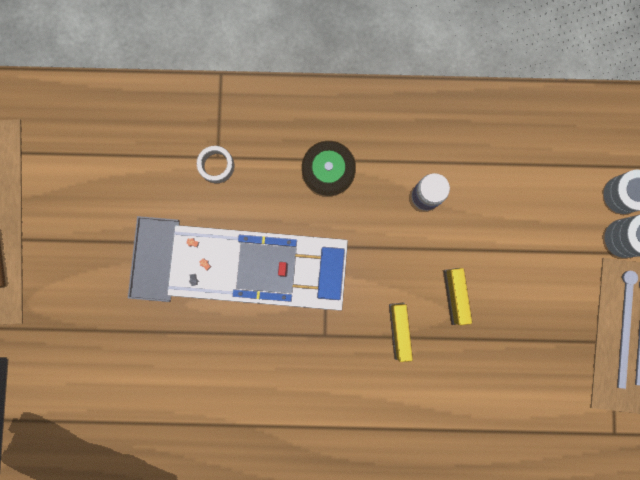

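The top view shows the gate at (170-347, 225-310). Its tray is at the left, and the chips are at (193,242), (205,264) and (194,280). There are two yellow blocks, at (402,332) and (460,296). The rotation comes as a rotation vector, so I'll fix the helper.

```bash
sed -i "s/np.array(c\['rotation'\])/R.from_rotvec(c['rotation']).as_matrix()/" h.py
python3 - <<'E'
from h import *
c=cam('top')
print(c['rotation'],c['origin'])
for t in ['gate','landing','marks','housing','shutter','handle','scraper','chip_0','chip_1','wheel','reel','can']:
    for d in nets.boxes_of('top',t): print(t,round(d['p'],2),np.round(d['location'],3),pix(c,d['location']))
o=bot.get_obs();print(o)
w=world(c);im=c['image'].astype(int)
r,g,b=im[...,0],im[...,1],im[...,2]
m=((r>150)&(g>150)&(b<80)).astype(np.uint8)
n,l,s,ce=cv2.connectedComponentsWithStats(m)
for i in range(1,n):
    if s[i,4]<15: continue
    P=w[l==i]; z=np.median(P[:,2]);Q=P[abs(P[:,2]-z)<.006]
    (x,y),sz,a=cv2.minAreaRect((Q[:,:2]*1000).astype(np.float32)); print('yel',ce[i].round(),s[i,4],round(x),round(y),np.round(sz),round(a,1),z.round(3),'dist',round(np.hypot(x,y)))
# blue housing
m=((b>100)&(r<70)&(g<110)).astype(np.uint8)
n,l,s,ce=cv2.connectedComponentsWithStats(m)
for i in range(1,n):
    if s[i,4]<40: continue
    P=w[l==i]; z=np.percentile(P[:,2],80);Q=P[abs(P[:,2]-z)<.005]
    (x,y),sz,a=cv2.minAreaRect((Q[:,:2]*1000).astype(np.float32)); print('blu',ce[i].round(),s[i,4],round(x),round(y),np.round(sz),round(a,1),z.round(3))
cv2.imwrite('pics/crop1.png',cv2.resize(c['image'][230:380,370:500,::-1],None,fx=4,fy=4,interpolation=cv2.INTER_CUBIC))
E
```

```text
[-2.20224722  2.15268663 -0.09643314] [ 0.50506067 -0.05554383  1.11253897]
gate 0.71 [0.542 0.123 0.037] [236 267]
landing 0.56 [0.544 0.123 0.028] [237 266]
marks 0.79 [0.547 0.121 0.032] [238 264]
housing 0.8 [0.546 0.123 0.03 ] [237 264]
shutter 0.66 [0.541 0.064 0.037] [266 268]
shutter 0.36 [0.546 0.122 0.029] [238 264]
handle 0.57 [0.543 0.059 0.038] [269 267]
handle 0.52 [0.542 0.121 0.026] [238 267]
scraper 0.92 [ 0.427 -0.2    0.06 ] [402 330]
scraper 0.58 [ 0.493 -0.311  0.062] [461 297]
chip_0 0.6 [0.542 0.185 0.038] [205 266]
chip_0 0.46 [0.59  0.212 0.04 ] [192 241]
chip_1 0.6 [0.542 0.185 0.038] [205 266]
chip_1 0.46 [0.59  0.212 0.04 ] [192 241]
wheel 0.82 [ 0.744 -0.061  0.032] [332 168]
wheel 0.57 [0.543 0.186 0.039] [204 265]
reel 0.71 [0.744 0.175 0.032] [215 165]
can 0.79 [ 0.691 -0.246  0.101] [431 190]
{'time': 0.75, 'q': array([ 1.16601801e+00,  2.38147235e-01, -1.35013977e-02,  1.31917708e+00,
        3.88097275e-05,  1.57080055e+00]), 'joint_velocities': array([ 0.00019366, -0.00060888,  0.0004138 , -0.00154091, -0.00193608,
        0.0014586 ]), 'joint_efforts': array([ 2.14818116e-03, -5.38479674e+01,  3.46666896e+01,  2.51080062e-03,
        1.29474115e-04,  7.67584481e-06]), 'tool_pos': array([0.20672861, 0.48254603, 0.25330338]), 'eef_rot': array([-6.31490143e-01, -3.07742565e+00,  3.29563065e-05]), 'force': array([-0.61191819,  0.16384327,  0.82082275]), 'torque': array([0.01144893, 0.01412826, 0.01517323]), 'gripper_force': 0.0, 'grip_width': 0.08540063033379824}
yel [463. 298.] 383 495 -313 [106.  25.] 8.6 0.06 dist 585
yel [407. 335.] 123 423 -204 [106.  23.] 4.9 0.06 dist 469
yel [397. 337.] 48 416 -191 [83.  2.] 7.3 0.06 dist 458
```

View pics/crop1.png

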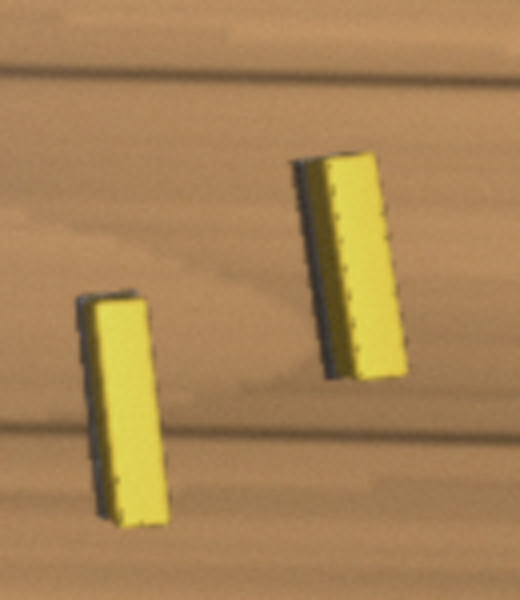

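Two blocks look like the scraper: one at (402,332), 0.47 m from the base, and one at (460,296), 0.585 m away. The one at (460,296) is farthest, so it's the scraper, and the crop confirms it as a yellow grip on a dark foot. Next I'll measure the gate pose and the chips.

Run:
```python
from h import *
c=cam('top','t2.png')
w=world(c);im=c['image'].astype(int);hsv=cv2.cvtColor(c['image'],cv2.COLOR_RGB2HSV).astype(int)
H,S,V=hsv[...,0],hsv[...,1],hsv[...,2];z=w[...,2]
box=np.zeros_like(z,bool);box[210:320,120:360]=1
def rect(name,m,minA=15):
    n,l,s,ce=cv2.connectedComponentsWithStats(m.astype(np.uint8))
    for i in range(1,n):
        if s[i,4]<minA: continue
        P=w[l==i]
        (x,y),sz,a=cv2.minAreaRect((P[:,:2]*1000).astype(np.float32)); print(name,ce[i].round(),s[i,4],round(x),round(y),np.round(sz),round(a,1),'z',np.median(P[:,2]).round(3),'mean',P.mean(0).round(4))
rect('housing',box&(z>.052)&(z<.068)&(H>100)&(H<130)&(S>100))
rect('strip',box&(z>.034)&(z<.05)&(H>100)&(H<130)&(S>100))
rect('handle',box&(z>.07)&((H<8)|(H>172))&(S>120),4)
rect('bed',box&(z>.024)&(z<.036),200)
yy=np.where(box&(abs(z-.03)<.004)&(S<60)&(V>170)); rect('white',box&(abs(z-.03)<.005)&(S<60)&(V>170),200)
chips=box&(z>.033)&(z<.05);chips[:,225:]=0
rect('chip',chips,4)
c2=cam('side','s1.png')
cv2.imwrite('pics/crop2.png',cv2.resize(c['image'][215:315,125:355,::-1],None,fx=3.4,fy=3.4,interpolation=cv2.INTER_CUBIC))
```

```text
housing [331. 273.] 1103 533 -62 [42. 97.] 86.5 z 0.06 mean [ 0.5324 -0.0618  0.0603]
strip [250. 239.] 122 597 98 [44. 12.] 87.2 z 0.042 mean [0.5965 0.0975 0.0419]
strip [280. 241.] 171 593 38 [60. 12.] 87.0 z 0.042 mean [0.5927 0.0392 0.0422]
strip [245. 294.] 126 489 105 [44. 12.] 86.8 z 0.043 mean [0.4893 0.1042 0.0425]
strip [274. 296.] 177 486 45 [60. 12.] 86.2 z 0.042 mean [0.4856 0.0463 0.0424]
handle [282. 269.] 89 538 30 [13. 24.] 86.8 z 0.083 mean [0.5384 0.0298 0.0832]
bed [243. 266.] 7371 542 83 [345. 140.] 86.4 z 0.03 mean [0.5432 0.111  0.0303]
white [235. 266.] 6286 542 83 [345. 140.] 86.5 z 0.03 mean [0.5442 0.127  0.0302]
white [306. 271.] 656 536 -14 [49. 54.] 86.2 z 0.03 mean [ 0.5361 -0.0144  0.0302]
chip [212. 230.] 4 613 175 [2. 4.] 43.0 z 0.034 mean [0.613  0.1755 0.034 ]
chip [215. 236.] 5 602 168 [2. 8.] 1.5 z 0.033 mean [0.6021 0.1682 0.0335]
chip [192. 242.] 79 587 212 [22. 19.] 75.5 z 0.038 mean [0.5877 0.2119 0.038 ]
chip [204. 244.] 4 585 190 [1. 6.] 20.1 z 0.034 mean [0.5854 0.1901 0.0342]
chip [186. 248.] 5 577 224 [6. 3.] 49.0 z 0.033 mean [0.5766 0.2235 0.0338]
chip [205. 263.] 80 547 187 [28. 16.] 42.9 z 0.038 mean [0.5464 0.1855 0.0377]
chip [202. 272.] 4 529 190 [1. 5.] 52.8 z 0.034 mean [0.5292 0.19   0.0348]
chip [193. 279.] 85 516 205 [23. 17.] 1.1 z 0.038 mean [0.5146 0.2059 0.0378]
```

View pics/crop2.png

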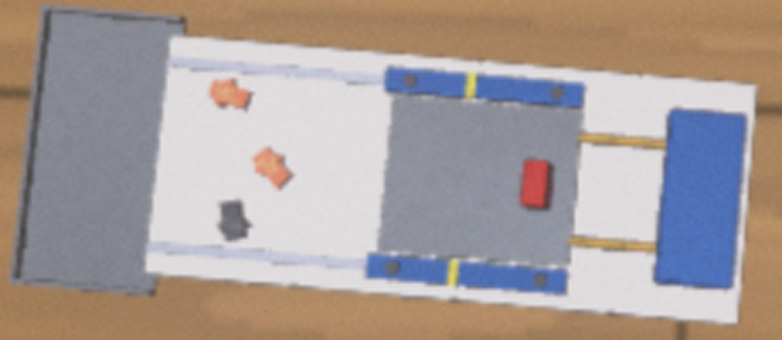

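View pics/s1.png

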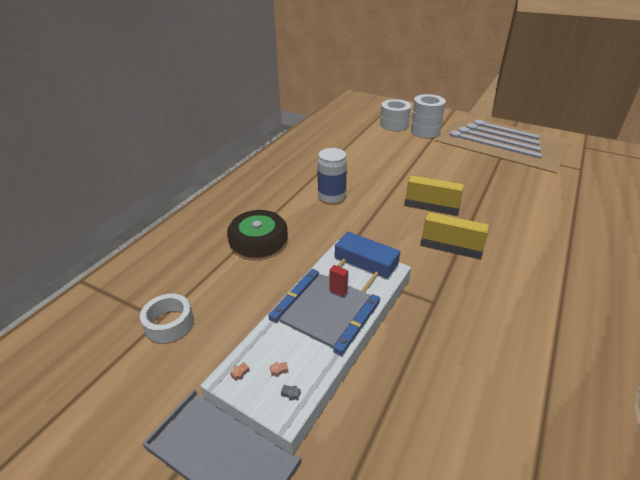

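The gate lies with +y along world 86.4° and its origin at about (0.5415, 0.0755). The handle is at gate y -45, which matches its description. The chips sit at gate (37,139), (-1,111) and (-35,129). The side view agrees: the farther block is the one nearer the can at (434,195). Next I'll work out the move to hover above the scraper.

```bash
cat >> h.py <<'E'
G0=np.array([.5415,.0755,0]);GA=86.4
def gate(x,y,z):
    a=np.radians(GA);return G0+x*np.array([np.sin(a),-np.cos(a),0])+y*np.array([np.cos(a),np.sin(a),0])+np.array([0,0,z])
def rel(P,yaw):
    o=bot.get_obs();r=R.from_rotvec(o['eef_rot']);a=np.radians(yaw)
    y=np.array([np.cos(a),np.sin(a),0])
    if r.as_matrix()[:,1]@y<0:y=-y
    z=np.array([0,0,-1.]);T=R.from_matrix(np.stack([np.cross(y,z),y,z],1))
    print('t',round(o['time'],2),'pos',o['tool_pos'].round(4),'shift',(r.inv().apply(np.array(P)-o['tool_pos'])).round(4),'turn',np.degrees((r.inv()*T).as_rotvec()).round(1),'w',round(o['grip_width'],4),'F',o['force'].round(1),'q',o['q'].round(2))
E
python3 -c "
from h import *
rel([.495,-.313,.18],98.6)"
```

```text
t 0.85 pos [0.2068 0.4825 0.2533] shift [-0.5783 -0.6177  0.0733] turn [ -0.   -0.  -31.8] w 0.0851 F [-0.3  1.2  0.8] q [ 1.17  0.24 -0.01  1.32  0.    1.57]
```

Emit:
carry_out([
  [[-0.578,-0.618,0.073,0,0,-31.8,1],[-0.578,-0.618,0.073,0,0,-31.8,1],[-0.578,-0.618,0.073,0,0,-31.8,1],[-0.578,-0.618,0.073,0,0,-31.8,1],[-0.578,-0.618,0.073,0,0,-31.8,1],[-0.578,-0.618,0.073,0,0,-31.8,1],[-0.578,-0.618,0.073,0,0,-31.8,1],[-0.578,-0.618,0.073,0,0,-31.8,1],[-0.578,-0.618,0.073,0,0,-31.8,1],[-0.578,-0.618,0.073,0,0,-31.8,1]],
])

```text
time: 2.1
tool_pos: [0.4156, -0.0951, 0.2008]
eef_rot: [-0.235, 3.132, -0.0]
force: [1.3, 0.8, -0.5]
grip_width: 0.0857
gripper_force: 0.0
```

```bash
python3 -c "
from h import *
rel([.495,-.313,.18],98.6)"
```

```text
t 2.1 pos [ 0.4156 -0.0951  0.2008] shift [-0.0459 -0.2273  0.0209] turn [-0.   0.1 -0. ] w 0.0857 F [ 1.3  0.8 -0.5] q [-0.22  0.1  -0.33  1.14  0.   -0.37]
```

Emit:
carry_out([
  [[-0.046,-0.227,0.021,0,0,0,1],[-0.046,-0.227,0.021,0,0,0,1],[-0.046,-0.227,0.021,0,0,0,1],[-0.046,-0.227,0.021,0,0,0,1],[-0.046,-0.227,0.021,0,0,0,1],[-0.046,-0.227,0.021,0,0,0,1]],
])

```text
time: 2.85
tool_pos: [0.4942, -0.3099, 0.1793]
eef_rot: [0.235, -3.132, -0.001]
force: [-0.3, 0.7, -0.2]
grip_width: 0.0857
gripper_force: 0.0
```

Run:
```python
from h import *
c=cam('wrist','w1.png');w=world(c);hsv=cv2.cvtColor(c['image'],cv2.COLOR_RGB2HSV).astype(int)
m=(abs(hsv[...,0]-28)<7)&(hsv[...,1]>150)&(abs(w[...,2]-.06)<.006)
n,l,s,ce=cv2.connectedComponentsWithStats(m.astype(np.uint8))
for i in range(1,n):
    if s[i,4]<300: continue
    P=w[l==i];(x,y),sz,a=cv2.minAreaRect((P[:,:2]*1000).astype(np.float32));print(ce[i].round(),s[i,4],round(x,1),round(y,1),np.round(sz),round(a,1),np.median(P[:,2]).round(4))
rel([.495,-.313,.046],98.6)
```

```text
[484. 162.] 5742 424.1 -203.7 [107.  26.] 7.1 0.0597
[315. 235.] 4506 495.2 -314.1 [107.  25.] 9.1 0.0599
t 2.9 pos [ 0.4942 -0.3095  0.1796] shift [-0.0003 -0.0037  0.1336] turn [ 0. -0.  0.] w 0.0854 F [ 0.1  0.1 -0.2] q [-0.56  0.37 -0.02  1.19  0.   -0.71]
```

View pics/w1.png

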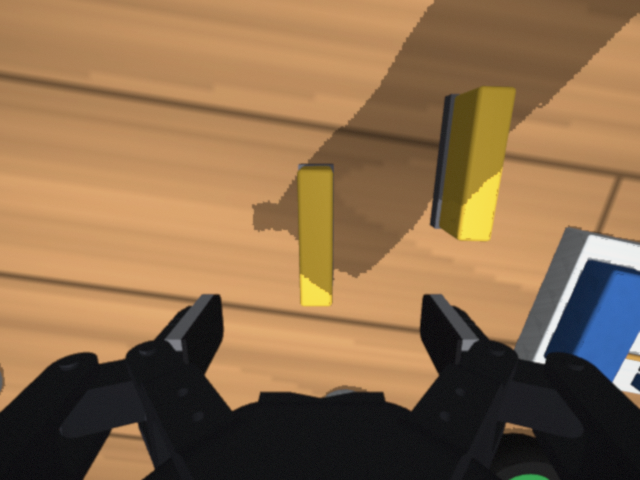

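The wrist view shows the scraper at (315,235), centred between the fingers and at 0.060 m height as expected. The look-alike is at (480,165), clear of the fingers. Descending to grip.

Emit:
carry_out([
  [[0,-0.0045,0.04,0,0,0,1],[0,-0.0045,0.08,0,0,0,1],[0,-0.0045,0.115,0,0,0,1],[0,-0.0045,0.136,0,0,0,1],[0,-0.0045,0.136,0,0,0,1],[0,-0.0045,0.136,0,0,0,-1],[0,-0.0045,0.136,0,0,0,-1],[0,-0.0045,0.136,0,0,0,-1],[0,-0.0045,0.136,0,0,0,-1],[0,-0.0045,0.136,0,0,0,-1]],
], newtons=70)

```text
time: 4.15
tool_pos: [0.4957, -0.3151, 0.0445]
eef_rot: [-0.236, 3.132, -0.001]
force: [-0.5, 1.1, 5.9]
grip_width: 0.0251
gripper_force: 69.5
```

Emit:
carry_out([
  [[0,0,0,0,0,0,-1],[0,0,0,0,0,0,-1],[0,0,0,0,0,0,-1]],
])

```text
time: 4.53
tool_pos: [0.4957, -0.3151, 0.0445]
eef_rot: [-0.236, 3.132, -0.001]
force: [-0.6, 1.6, 6.1]
grip_width: 0.0249
gripper_force: 69.5
```

```bash
python3 -c "
from h import *
rel([.495,-.314,.0435],98.6);print(bot.get_obs()['gripper_force'])"
```

```text
t 4.53 pos [ 0.4957 -0.3151  0.0445] shift [0.0006 0.0012 0.001 ] turn [-0.1  0.1  0. ] w 0.0249 F [-0.6  1.6  6.1] q [-0.57  0.48 -0.21  0.88  0.   -0.72]
69.46805477142334
```

Emit:
carry_out([
  [[0,0,-0.03,0,0,0,-1],[0,0,-0.08,0,0,0,-1],[0,0,-0.13,0,0,0,-1],[0,0,-0.15,0,0,0,-1],[0,0,-0.15,0,0,0,-1]],
])

```text
time: 5.15
tool_pos: [0.4959, -0.3152, 0.195]
eef_rot: [-0.235, 3.131, -0.003]
force: [0.3, -0.2, -3.3]
grip_width: 0.0252
gripper_force: 69.0
```

```bash
python3 -c "
from h import *
rel(gate(0,.073,.17),86.4);print(bot.get_obs()['gripper_force'])"
```

```text
t 5.15 pos [ 0.4959 -0.3152  0.195 ] shift [-0.1189  0.4509  0.0243] turn [-0.1  0.1 12.2] w 0.0252 F [ 0.3 -0.2 -3.3] q [-0.57  0.37  0.02  1.22 -0.   -0.72]
68.99507403373718
```

Emit:
carry_out([
  [[-0.015,0.055,0.0,0,0,2,-1],[-0.03,0.112,0.0,0,0,4,-1],[-0.045,0.169,0.0,0,0,6,-1],[-0.06,0.226,0,0,0,8,-1],[-0.075,0.283,0,0,0,10,-1],[-0.09,0.34,0,0,0,12.2,-1],[-0.105,0.397,0,0,0,12.2,-1],[-0.119,0.451,0.01,0,0,12.2,-1],[-0.119,0.451,0.024,0,0,12.2,-1],[-0.119,0.451,0.024,0,0,12.2,-1]],
])

```text
time: 6.4
tool_pos: [0.5438, 0.1486, 0.167]
eef_rot: [-0.097, -3.135, 0.003]
force: [-0.4, 0.1, -1.7]
grip_width: 0.0255
gripper_force: 69.8
```

Run:
```python
from h import *
rel(gate(0,.073,.0765),86.4)
c=cam('wrist');w=world(c);hsv=cv2.cvtColor(c['image'],cv2.COLOR_RGB2HSV).astype(int)
c=cam('top','t3.png');w=world(c);hsv=cv2.cvtColor(c['image'],cv2.COLOR_RGB2HSV).astype(int)
cs=cam('side','s3.png')
cv2.imwrite('pics/s3c.png',cv2.resize(cs['image'][150:450,150:450,::-1],None,fx=1.9,fy=1.9))
for cc in 'top','side':
  for d in nets.boxes_of(cc,'scraper'):print(cc,d)
```

```text
t 6.4 pos [0.5438 0.1486 0.167 ] shift [-0.0027  0.0001  0.0905] turn [-0.1 -0.3  0.1] w 0.0255 F [-0.4  0.1 -1.7] q [ 0.27  0.35 -0.08  1.15 -0.    0.33]
top {'location': [0.5175, 0.1334, 0.1846], 'p': 0.67}
top {'location': [0.4251, -0.2015, 0.0603], 'p': 0.58}
top {'location': [0.5357, 0.0335, 0.0443], 'p': 0.27}
top {'location': [0.5464, 0.0576, 0.0359], 'p': 0.27}
side {'location': [0.5144, 0.1611, 0.1594], 'p': 0.96}
side {'location': [0.4139, -0.1943, 0.0395], 'p': 0.85}
```

View pics/s3c.png

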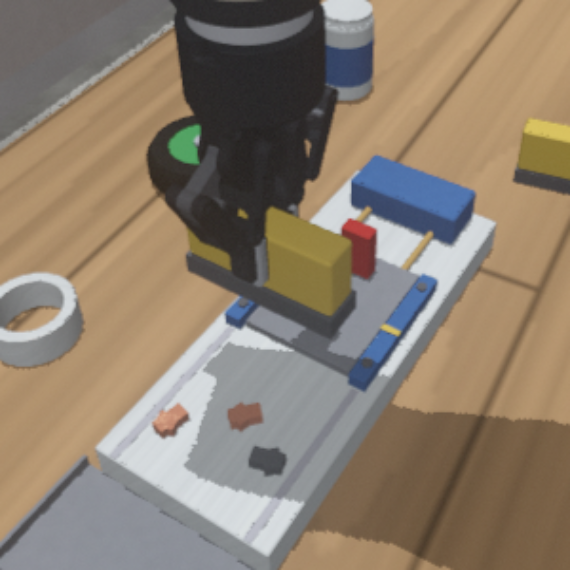

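The side crop shows the block held level, with the chips at (170,420), (245,415) and (268,460) ahead of it. Lowering behind the chips.

Emit:
carry_out([
  [[-0.003,0,0.02,0,0,0,-1],[-0.003,0,0.05,0,0,0,-1],[-0.003,0,0.075,0,0,0,-1],[-0.003,0,0.085,0,0,0,-1],[-0.003,0,0.085,0,0,0,-1],[-0.003,0,0.085,0,0,0,-1]],
])

```text
time: 7.4
tool_pos: [0.5492, 0.1487, 0.0857]
eef_rot: [0.099, 3.138, 0.001]
force: [-0.7, -0.1, -2.4]
grip_width: 0.0254
gripper_force: 69.8
```

Run:
```python
from h import *
rel(gate(0,.073,.0765),86.4)
```

```text
t 7.4 pos [0.5492 0.1487 0.0857] shift [ 0.0031 -0.0006  0.0092] turn [ 0.   0.1 -0. ] w 0.0254 F [-0.7 -0.1 -2.4] q [ 0.26  0.42 -0.2   0.95 -0.    0.33]
```

Emit:
carry_out([
  [[0,0,0.005,0,0,0,-1],[0,0,0.009,0,0,0,-1],[0,0,0.009,0,0,0,-1],[0,0,0.009,0,0,0,-1]],
])

```text
time: 7.9
tool_pos: [0.5485, 0.1488, 0.0756]
eef_rot: [-0.098, -3.14, 0.0]
force: [0.7, -0.2, -2.5]
grip_width: 0.0255
gripper_force: 69.8
```

Run:
```python
from h import *
rel(gate(0.003,.2,.0765),86.4)
```

```text
t 7.9 pos [0.5485 0.1488 0.0756] shift [-0.0007  0.1264 -0.0009] turn [-0. -0.  0.] w 0.0255 F [ 0.7 -0.2 -2.5] q [ 0.26  0.43 -0.22  0.93 -0.    0.33]
```

Emit:
carry_out([
  [[0,0.008,0,0,0,0,-1],[0,0.018,0,0,0,0,-1],[0,0.028,0,0,0,0,-1],[0,0.038,0,0,0,0,-1],[0,0.048,0,0,0,0,-1],[0,0.058,0,0,0,0,-1],[0,0.068,0,0,0,0,-1],[0,0.078,0,0,0,0,-1],[0,0.088,0,0,0,0,-1],[0,0.098,0,0,0,0,-1]],
])

```text
time: 9.15
tool_pos: [0.5546, 0.2473, 0.0755]
eef_rot: [-0.098, -3.14, 0.0]
force: [-0.7, 0.5, -2.2]
grip_width: 0.025
gripper_force: 69.8
```

Emit:
carry_out([
  [[0,0.01,0,0,0,0,-1],[0,0.02,0,0,0,0,-1],[0,0.028,0,0,0,0,-1],[0,0.028,0,0,0,0,-1],[0,0.028,0,0,0,0,-1]],
])

```text
time: 9.78
tool_pos: [0.5563, 0.2743, 0.0755]
eef_rot: [-0.098, -3.14, 0.001]
force: [1.0, 0.5, -2.1]
grip_width: 0.0252
gripper_force: 69.8
```

Run:
```python
from h import *
rel(gate(0.003,.2,.0765),86.4)
c=cam('side','s4.png')
cv2.imwrite('pics/s4c.png',cv2.resize(c['image'][230:480,120:420,::-1],None,fx=2,fy=2))
```

```text
t 9.78 pos [0.5563 0.2743 0.0755] shift [-0.0008  0.0006 -0.001 ] turn [-0. -0.  0.] w 0.0252 F [ 1.   0.5 -2.1] q [ 0.46  0.5  -0.08  0.99 -0.    0.52]
```

View pics/s4c.png

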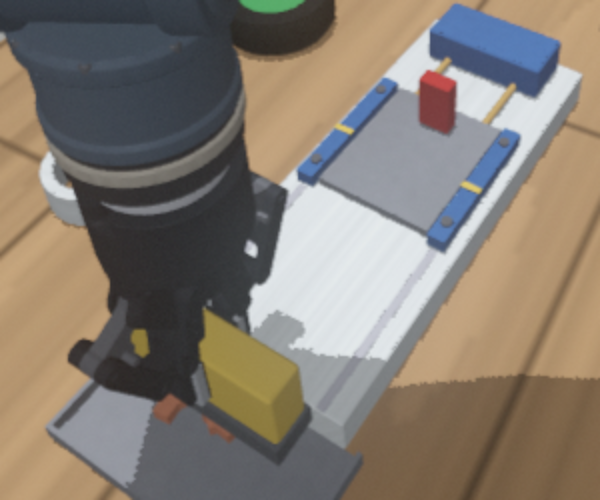

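The chips at (165,408) and (220,430) look to be down in the tray, and the plate is clear behind the block. I'll lift and check.

Emit:
carry_out([
  [[0,0,-0.03,0,0,0,-1],[0,0,-0.07,0,0,0,-1],[0,0,-0.09,0,0,0,-1],[0,0,-0.09,0,0,0,-1]],
])

```text
time: 10.32
tool_pos: [0.5572, 0.2746, 0.1672]
eef_rot: [0.099, 3.137, 0.002]
force: [0.3, -0.9, -2.5]
grip_width: 0.0253
gripper_force: 69.8
```

Run:
```python
from h import *
rel([.36,.25,.07],86.4)
c=cam('side','s5.png');w=world(c)
for d in nets.boxes_of('side','chip_0'):print(d)
cv2.imwrite('pics/s5c.png',cv2.resize(c['image'][230:480,120:420,::-1],None,fx=2,fy=2))
```

```text
t 10.32 pos [0.5572 0.2746 0.1672] shift [ 0.1955 -0.0371  0.0966] turn [ 0.1  0.2 -0. ] w 0.0253 F [ 0.3 -0.9 -2.5] q [ 0.46  0.44  0.06  1.19 -0.    0.52]
{'location': [0.5864, 0.2842, 0.0137], 'p': 0.83}
{'location': [0.552, 0.2777, 0.0106], 'p': 0.74}
{'location': [0.5206, 0.2717, 0.0185], 'p': 0.61}
```

View pics/s5c.png

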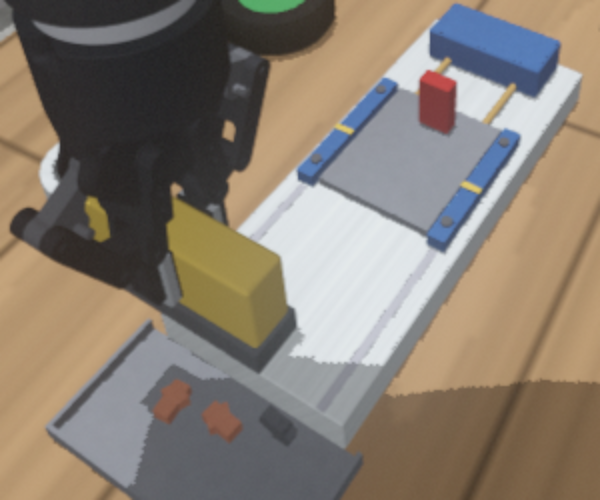

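All three chips are in the tray at (172,400), (222,420) and (278,425), with z at or below 0.019. Next I'll put the block on clear table near (0.36, 0.25).

Emit:
carry_out([
  [[0.04,-0.007,0,0,0,0,-1],[0.09,-0.017,0,0,0,0,-1],[0.14,-0.027,0,0,0,0,-1],[0.19,-0.036,0.0,0,0,0,-1],[0.195,-0.037,0.03,0,0,0,-1],[0.195,-0.037,0.07,0,0,0,-1],[0.195,-0.037,0.1,0,0,0,-1],[0.195,-0.037,0.11,0,0,0,-1],[0.195,-0.037,0.11,0,0,0,-1],[0.195,-0.037,0.11,0,0,0,-1]],
])

```text
time: 11.68
tool_pos: [0.36, 0.2501, 0.0563]
eef_rot: [0.099, 3.139, 0.001]
force: [0.5, -0.2, -1.6]
grip_width: 0.0252
gripper_force: 69.9
```

Run:
```python
from h import *
rel([.36,.25,.0448],86.4)
```

```text
t 11.68 pos [0.36   0.2501 0.0563] shift [-0.     -0.0001  0.0115] turn [ 0.  0. -0.] w 0.0252 F [ 0.5 -0.2 -1.6] q [ 0.61  0.26 -0.55  0.76 -0.    0.67]
```

Emit:
carry_out([
  [[0,0,0.006,0,0,0,-1],[0,0,0.009,0,0,0,-1],[0,0,0.0115,0,0,0,-1],[0,0,0.012,0,0,0,-1],[0,0,0.012,0,0,0,-1]],
])

```text
time: 12.3
tool_pos: [0.3594, 0.2498, 0.0444]
eef_rot: [0.098, 3.14, 0.0]
force: [-3.6, -1.8, 13.9]
grip_width: 0.0248
gripper_force: 72.2
```

Emit:
carry_out([
  [[0,0,-0.0005,0,0,0,-1],[0,0,-0.0005,0,0,0,-0.1],[0,0,-0.0005,0,0,0,0],[0,0,-0.0005,0,0,0,0.3],[0,0,-0.0005,0,0,0,0.3],[0,0,-0.0005,0,0,0,0.3],[0,0,-0.0005,0,0,0,0.3]],
])

```text
time: 13.18
tool_pos: [0.3594, 0.2498, 0.044]
eef_rot: [-0.099, -3.14, 0.0]
force: [0.3, -0.8, -0.1]
grip_width: 0.0553
gripper_force: 0.0
```

Emit:
carry_out([
  [[0,0,-0.02,0,0,0,0.3],[0,0,-0.06,0,0,0,0.3],[0,0,-0.11,0,0,0,0.3],[0,0,-0.13,0,0,0,0.3],[0,0,-0.13,0,0,0,0.3]],
])

```text
time: 13.8
tool_pos: [0.3602, 0.2503, 0.1754]
eef_rot: [0.098, 3.137, 0.003]
force: [0.7, -0.4, 0.7]
grip_width: 0.0555
gripper_force: 0.0
```

Run:
```python
from h import *
rel(gate(0,-.045,.17),86.4)
c=cam('wrist','w6.png');w=world(c);hsv=cv2.cvtColor(c['image'],cv2.COLOR_RGB2HSV).astype(int)
m=(abs(hsv[...,0]-28)<7)&(hsv[...,1]>120)&(w[...,2]>.05)&(w[...,2]<.07)
P=w[m];print(len(P),cv2.minAreaRect((P[:,:2]*1000).astype(np.float32)),np.percentile(P[:,2],[5,50,95]))
```

```text
t 13.8 pos [0.3602 0.2503 0.1754] shift [-0.1919 -0.2081  0.0054] turn [0.1 0.1 0. ] w 0.0555 F [ 0.7 -0.4  0.7] q [ 0.61  0.13 -0.36  1.08 -0.    0.67]
4629 ((358.9768371582031, 250.17098999023438), (25.05999183654785, 106.86709594726562), 86.40650177001953) [0.05860745 0.05988714 0.06101142]
```

The block stands upright with its top at 0.060 m. Moving over the handle.

Emit:
carry_out([
  [[-0.03,-0.033,0,0,0,0,0.3],[-0.07,-0.076,0,0,0,0,0.3],[-0.11,-0.119,0,0,0,0,0.3],[-0.15,-0.163,0,0,0,0,0.3],[-0.18,-0.195,0,0,0,0,0.3],[-0.192,-0.208,0.005,0,0,0,0.3],[-0.192,-0.208,0.005,0,0,0,0.3],[-0.192,-0.208,0.005,0,0,0,0.3]],
])

```text
time: 14.85
tool_pos: [0.5369, 0.0311, 0.1685]
eef_rot: [-0.097, -3.138, -0.0]
force: [0.3, 0.4, -1.0]
grip_width: 0.0554
gripper_force: 0.0
```

Run:
```python
from h import *
rel(gate(0,-.045,.066),86.4)
c=cam('wrist','w7.png');w=world(c);hsv=cv2.cvtColor(c['image'],cv2.COLOR_RGB2HSV).astype(int)
H=hsv[...,0]
m=((H<8)|(H>172))&(hsv[...,1]>120)&(w[...,2]>.077)&(w[...,2]<.09)
P=w[m];print(len(P),cv2.minAreaRect((P[:,:2]*1000).astype(np.float32)),np.median(P[:,2]),gate(0,-.045,.083))
```

```text
t 14.85 pos [0.5369 0.0311 0.1685] shift [-0.002  -0.0004  0.1025] turn [ 0.  -0.1  0.1] w 0.0554 F [ 0.3  0.4 -1. ] q [ 0.06  0.3  -0.15  1.12  0.    0.12]
803 ((539.8533935546875, 29.072383880615234), (13.404888153076172, 26.185546875), 86.82989501953125) 0.0828529909173775 [0.53867443 0.0305888  0.083     ]
```

View pics/w7.png

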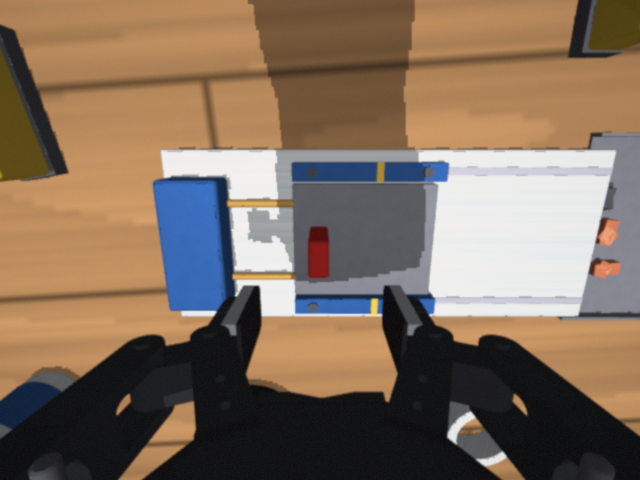

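The handle is at (318,252), between the fingers, and the chips are off in the tray at the right. Descending and pinching.

Emit:
carry_out([
  [[-0.002,-0.001,0.03,0,0,0,0.3],[-0.002,-0.001,0.07,0,0,0,0.3],[-0.002,-0.001,0.095,0,0,0,0.3],[-0.002,-0.001,0.1025,0,0,0,0.3],[-0.002,-0.001,0.1025,0,0,0,0.3],[-0.002,-0.001,0.1025,0,0,0,-1],[-0.002,-0.001,0.1025,0,0,0,-1],[-0.002,-0.001,0.1025,0,0,0,-1],[-0.002,-0.001,0.1025,0,0,0,-1],[-0.002,-0.001,0.1025,0,0,0,-1]],
], newtons=80)

```text
time: 16.15
tool_pos: [0.5405, 0.0287, 0.0676]
eef_rot: [0.099, 3.139, -0.001]
force: [-1.3, -1.6, 6.1]
grip_width: 0.0135
gripper_force: 77.9
```

Run:
```python
from h import *
rel(gate(0,0,.066),86.4);print(bot.get_obs()['gripper_force'])
```

```text
t 16.15 pos [0.5405 0.0287 0.0676] shift [0.0019 0.0468 0.0016] turn [-0.   0.1 -0. ] w 0.0135 F [-1.3 -1.6  6.1] q [ 0.05  0.39 -0.3   0.88 -0.    0.12]
77.89721846580505
```

Emit:
carry_out([
  [[0,0.004,-0.001,0,0,0,-1],[0,0.01,-0.001,0,0,0,-1],[0,0.016,-0.001,0,0,0,-1],[0,0.022,-0.001,0,0,0,-1],[0,0.028,-0.001,0,0,0,-1],[0,0.034,-0.001,0,0,0,-1],[0,0.04,-0.001,0,0,0,-1],[0,0.044,-0.001,0,0,0,-1],[0,0.046,-0.001,0,0,0,-1],[0,0.046,-0.001,0,0,0,-1]],
])

```text
time: 17.4
tool_pos: [0.5432, 0.0738, 0.0676]
eef_rot: [0.1, 3.139, -0.004]
force: [1.0, -6.9, -3.5]
grip_width: 0.013
gripper_force: 79.1
```

Emit:
carry_out([
  [[0,0,0,0,0,0,-1],[0,0,0,0,0,0,-1],[0,0,0,0,0,0,-1],[0,0,0,0,0,0,-1]],
])

```text
time: 17.9
tool_pos: [0.5432, 0.0736, 0.0677]
eef_rot: [0.1, 3.139, -0.004]
force: [2.4, -8.0, -3.1]
grip_width: 0.0128
gripper_force: 79.1
```

Run:
```python
from h import *
rel(gate(0,0,.066),86.4);print(bot.get_obs()['gripper_force'])
for n in 'side','top':
    c=cam(n,n+'8.png');w=world(c);hsv=cv2.cvtColor(c['image'],cv2.COLOR_RGB2HSV).astype(int);H=hsv[...,0]
    a=np.radians(GA);gy=(w-G0)@np.array([np.cos(a),np.sin(a),0]);gx=(w-G0)@np.array([np.sin(a),-np.cos(a),0])
    m=((H<8)|(H>172))&(hsv[...,1]>120)&(w[...,2]>.042)&(w[...,2]<.09)&(abs(gx)<.03)&(abs(gy)<.08)
    print(n,m.sum(),np.percentile(gy[m],[5,50,95]).round(4) if m.any() else '')
    m=(abs(w[...,2]-.038)<.003)&(abs(gx)<.04)&(hsv[...,2]<150)&(hsv[...,1]<80)&(gy>-.07)&(gy<.15); print('plate y',np.percentile(gy[m],[2,98]) if m.any() else '')
    for d in nets.boxes_of(n,'chip_0')+nets.boxes_of(n,'scraper'):print(np.round(d['location'],3),round(d['p'],2))
s=cv2.imread('pics/side8.png');cv2.imwrite('pics/s8c.png',cv2.resize(s[200:480,130:480],None,fx=2,fy=2))
```

```text
t 17.9 pos [0.5432 0.0736 0.0677] shift [0.0019 0.0017 0.0017] turn [-0.2  0.1 -0.1] w 0.0128 F [ 2.4 -8.  -3.1] q [ 0.14  0.4  -0.28  0.89 -0.    0.2 ]
79.05841827392578
side 147 [-0.0058  0.0017  0.0049]
plate y [-0.0187687   0.08751655]
[0.523 0.27  0.014] 0.78
[0.554 0.275 0.01 ] 0.77
[0.588 0.284 0.014] 0.66
[0.384 0.248 0.059] 0.62
[ 0.416 -0.193  0.039] 0.56
top 0 
plate y [-0.04023121 -0.01045441]
[0.747 0.174 0.033] 0.64
[ 0.428 -0.198  0.06 ] 0.94
[0.747 0.176 0.029] 0.47
```

View pics/s8c.png

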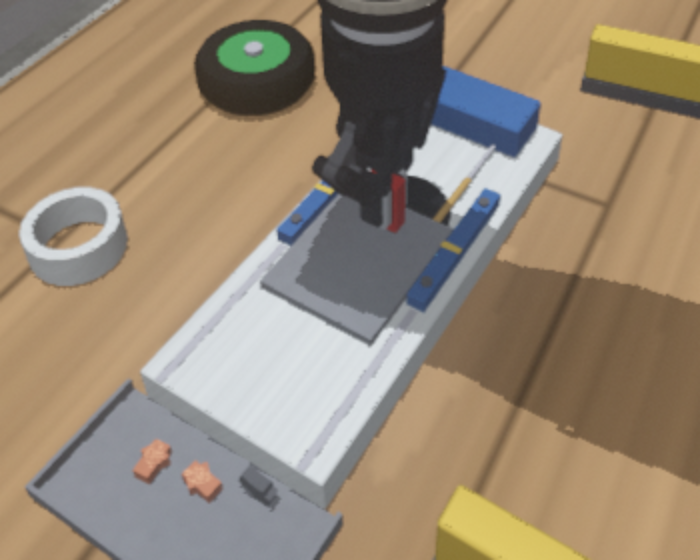

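The handle at (397,205) is level with the marks at (325,188) and (452,246). The 8 N spring reaction and the plate edge at gate y of about 88-90 mm both fit half travel. The chips are in the tray and the block is upright, so I'm handing in.

```bash
python3 -c "
from h import *
print(bot.sign_off())"
```

```text
the job is handed in; nothing more can be done
None
```

I handed the job in at about 18 s (limit 58 s): the three chips are wiped into the tray, the scraper stands upright on the table, and the shutter is held by its handle at about 45 mm (half travel); no verdict came back.

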